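Pile the dried backing discs and stagger the parts trays

ROBOT

A 6-joint arm with a two-finger parallel gripper is mounted at the origin on the work surface. World frame = base frame: x ahead of the robot, y to its left, z up, the work surface at z = 0. Lengths are in m, angles in rad, forces in N, time in s.
With the tool pointing down it reaches from about 0.275 to 0.75 m from the base axis. Payload 10.2 kg.
Tool frame: the origin (TCP) lies at the very end of the fingers, on their centre line; the grasp point (between the pads) lies 19 mm behind it; z points along the fingers, y is the direction in which the jaws open and shut (so a half turn about z gives the same grasp; the last joint's range is limited). The gripper opens to 88 mm and grips with 3 to 60 N. Pads are 18 mm wide; open, the fingers measure 123 mm over their backs; the gripper's body (75 mm by 187 mm) begins 45 mm behind the grasp point.
Start: joints at [0.878, 0.313, 1.498, -0, 1.331, -0.223], TCP at [0.238, 0.468, 0.239] pointing down, gripper open.
Joint ranges: [-2.94, 2.94], [-0.97, 2.17], [0.19, 2.56], [-1.23, 4.37], [0.02, 3.11], [-2.88, 2.88]. Speed limits (rad/s): [2.39, 2.39, 3.01, 3.14, 3.14, 3.14].

INTERFACE

Orientations are given as a 3x3 rotation matrix whose columns are the frame's x, y, z axes.
In Python, from bench import env gives the robot as it stands. The module is installed in compiled form; this text tells all that it offers. Calls block until the motion is done:
- env.reach(position, orientation): joint-space move of the TCP to a pose.
- env.line_to(position, orientation=None, max_speed=0.15, f_stop=None): straight line of the TCP; orientation=None keeps the orientation; max_speed is the mean speed in m/s. With f_stop (N) it stops when the force on the tool has changed by that much, and returns True; else False.
- env.move_joints(angles): joint-space move.
- env.command_gripper(opening, strength=None): finger opening in m; strength is the grip in N (None keeps the last); returns when the fingers have stopped.
- env.sleep(seconds).
- env.inverse_kinematics(position, orientation): joint angles nearest the present ones, or None.
- env.state(): the state.
- env.grab_frame(name): name is "side" or "top" or "wrist"; returns a dict with "frame" (384x512x3 uint8, red, green, blue), "intrinsics" (3x3 intrinsics, pixels), "extrinsics" (4x4, takes a point from camera to world coordinates). Camera axes: x right, y up, looking along -z (the intrinsics and any distortion apply to the point x, -y, -z); pixel columns grow to the right and rows downward; lengths in m; the calibration is good to about 2 mm. A picture is of the moment at which its call begins. There is no depth.
A pose or a line that the arm cannot do raises env.PlanningError and nothing moves.
- env.close_job(): hands the job in, once; it reports no verdict.
Trained networks look in the newest picture that a camera, given by its name, has taken for a name from the list of things; names that differ only in an ending like _2 or _b are one class to them, and where a whole thing is asked for, a point or a joint stands for the part that bears it (a point fixed in the world has none). Each returns a list of dicts, best first, with "score" (0 to 1); they miss things now and then, are a little off and sometimes report something else, mostly with a low value. They report only what shows in the picture. A call takes as long as a camera call. They do not tell look-alikes from the thing itself.
- env.search_frame(camera, thing): "location" ([column, row] in pixels, amid what is visible of it).
- env.cut_out(camera, thing): "pixels" (384x512 bool, what is visible of it) and "location" ([column, row] in pixels, amid what is visible of it).
The state is a dict: "t": time; "qpos": joint angles; "qd": joint speeds; "joint_efforts": joint torques, N m; "position": TCP position; "tcp_rot": TCP orientation; "force": force on the tool from outside, world axes, zero at the start; "moment": the same for the moment, N m; "gripper_width": finger opening in m.
Only numpy, scipy, OpenCV 4.12 (cv2) and the standard library are available. Lean on these libraries where they do the work, as an engineer would, in place of code of your own. Each camera call takes 0.05 s, during which the arm holds its last target.

TASK

The washed backing discs have dried across the bottom parts tray: take them off and pile them flat, one on another and centred, on the grey pad holder. Stack all the loose parts trays on the fixed bottom tray, lengthways with it and properly seated on the lips of the one below, each shifted lengthways about 4 cm from the one below and alternately out and back (the first out towards either end, the next back in line with the bottom tray, and so on), so that one end of every tray stays open to reach into. Leave the polisher, the jar and the brushes where they are.

Things in the scene. Friction and masses are not known exactly. Their poses are not given: they have to be found in the camera images.
- base_tray: Bottom tray: open steel parts tray screwed to the bench, 180 (x axis) by 62 (y) by 42 mm high, empty; origin at the centre of its underside, z up. Its long sides have lips turned inwards, 11 mm wide, level with the rim (42 mm up), leaving an opening 40 mm wide, 174 mm long. At the start three discs lie across its lips in a row. Place and direction vary.
- holder_top (a point): Centre of the top face of the grey plastic pad holder: a round flat seat, 80 mm across, 18 mm above the bench, on a 96 mm square flange screwed to the bench. z up.
- tray1_mid (a point): Centre (24 mm up) of a loose steel tray, 0.25 kg, 180 (x) by 62 (y) by 48 mm high; lips as on the bottom tray. Below its floor is a central foot 70 by 30 mm, 6 mm deep: stacked, it drops between the lips below (play 5 mm to each side, 52 to each end), the floor rests on them; each tray adds 42 mm. Grip across the width, fingertips above the floor. Inside floor 12 mm up, its screws fixed. All trays alike; 3 or 4 present, else None.
- tray2_mid (a point): Centre (24 mm up) of a loose steel tray, 0.25 kg, 180 (x) by 62 (y) by 48 mm high; lips as on the bottom tray. Below its floor is a central foot 70 by 30 mm, 6 mm deep: stacked, it drops between the lips below (play 5 mm to each side, 52 to each end), the floor rests on them; each tray adds 42 mm. Grip across the width, fingertips above the floor. Inside floor 12 mm up, its screws fixed. All trays alike; 3 or 4 present, else None.
- tray3_mid (a point): Centre (24 mm up) of a loose steel tray, 0.25 kg, 180 (x) by 62 (y) by 48 mm high; lips as on the bottom tray. Below its floor is a central foot 70 by 30 mm, 6 mm deep: stacked, it drops between the lips below (play 5 mm to each side, 52 to each end), the floor rests on them; each tray adds 42 mm. Grip across the width, fingertips above the floor. Inside floor 12 mm up, its screws fixed. All trays alike; 3 or 4 present, else None.
- tray4_mid (a point): Centre (24 mm up) of a loose steel tray, 0.25 kg, 180 (x) by 62 (y) by 48 mm high; lips as on the bottom tray. Below its floor is a central foot 70 by 30 mm, 6 mm deep: stacked, it drops between the lips below (play 5 mm to each side, 52 to each end), the floor rests on them; each tray adds 42 mm. Grip across the width, fingertips above the floor. Inside floor 12 mm up, its screws fixed. All trays alike; 3 or 4 present, else None.
- disc1_mid (a point): Centre (half-way up) of a black rigid plastic backing disc, 50 mm across, 12 mm thick, flat on both faces, about 45 g; z is its axis. It starts flat across the lips of the bottom tray, underside at the rim; the fingers must grip it just above the lips.
- disc2_mid (a point): Centre (half-way up) of a black rigid plastic backing disc, 50 mm across, 12 mm thick, flat on both faces, about 45 g; z is its axis. It starts flat across the lips of the bottom tray, underside at the rim; the fingers must grip it just above the lips.
- disc3_mid (a point): Centre (half-way up) of a black rigid plastic backing disc, 50 mm across, 12 mm thick, flat on both faces, about 45 g; z is its axis. It starts flat across the lips of the bottom tray, underside at the rim; the fingers must grip it just above the lips.
- polisher: Bystander: cordless polisher, 250 mm long, 105 mm high, grey and black with a red button; origin on the bench under its middle. Leave it alone.
- jar: Bystander: lidded white ceramic jar, 92 mm across, 117 mm high; origin at the centre of its underside. Leave it alone.
- brush1: Bystander: short nylon detailing brush lying flat, 135 mm long along its x axis, 24 mm wide, 16 mm high; origin on its underside near mid-length. Leave it alone.
- brush2: Bystander: short nylon detailing brush lying flat, 135 mm long along its x axis, 24 mm wide, 16 mm high; origin on its underside near mid-length. Leave it alone.
Things that resemble listed ones, but are neither listed nor needed, are in the scene too. Leave any blue or yellow look-alike of the part that bears disc1_mid alone.

How it is judged:
By the outcome, as a careful person would: the job done as asked, in the order asked, and still so for the second after the job is handed in, with the robot touching nothing.
Of tray1, tray2, tray3, tray4 only 3 to 4 are there at a start; the rules pass over those that are not, and their reading is None.
At some moment in a run one of tray1, tray2, tray3, tray4 may be knocked a few centimetres aside while the robot is not near it.
Once in a run the grip may slacken for a moment while it holds something.
It also fails if it takes over 210 s, if anything falls off the work surface, if the arm or the gripper's body presses on something with over 40 N, if the wrist force passes 120 N, or if a joint passes its speed limit or range.

## Working session

There is one attempt and no reset: what is moved stays moved. The work goes in short steps, each a Python script; the robot and the scene stay as the last script left them, time stands still between calls to the robot, and variables do not carry over. Pictures are saved under pics/ and viewed, and the job is handed in when it is done.

```bash
mkdir -p pics; ls; cat > h.py <<'E'
import numpy as np, cv2
from bench import env
def save(n,f): cv2.imwrite('pics/'+n+'.png', cv2.cvtColor(f,cv2.COLOR_RGB2BGR))
E
python3 - <<'E'
from h import *
for c in ['side','top','wrist']:
    d=env.grab_frame(c); save('a_'+c,d['frame']); print(c,d['intrinsics'].tolist(),np.round(d['extrinsics'],3).tolist(),d.keys())
    for n in ['base_tray','holder_top','tray1_mid','disc1_mid','polisher','jar','brush1']:
        print(n,[(round(r['score'],2),np.round(r['location']).tolist()) for r in env.search_frame(c,n)])
print(env.state())
E
```

```text
pics
side [[440.15677192854207, 0.0, 245.657539600268], [0.0, 440.15677192854207, 199.19423387558078], [0.0, 0.0, 1.0]] [[0.956, 0.184, -0.23, 0.29], [-0.294, 0.593, -0.749, -0.955], [-0.001, 0.784, 0.621, 0.854], [0.0, 0.0, 0.0, 1.0]] dict_keys(['frame', 'intrinsics', 'extrinsics'])
base_tray [(0.57, [211.0, 203.0])]
holder_top [(0.67, [240.0, 280.0])]
tray1_mid [(0.94, [251.0, 330.0]), (0.56, [178.0, 148.0])]
disc1_mid [(0.75, [176.0, 230.0]), (0.74, [214.0, 227.0]), (0.65, [242.0, 222.0]), (0.64, [197.0, 196.0]), (0.51, [159.0, 217.0])]
polisher [(0.75, [318.0, 196.0])]
jar [(0.88, [261.0, 144.0]), (0.25, [239.0, 280.0])]
brush1 [(0.75, [339.0, 327.0]), (0.64, [335.0, 275.0])]
top [[392.5272873360028, 0.0, 252.1469750777516], [0.0, 392.5272873360028, 189.9252008855321], [0.0, 0.0, 1.0]] [[-0.012, 0.995, -0.094, 0.46], [-1.0, -0.012, 0.005, 0.004], [0.004, 0.094, 0.996, 1.07], [0.0, 0.0, 0.0, 1.0]] dict_keys(['frame', 'intrinsics', 'extrinsics'])
base_tray [(0.82, [230.0, 216.0])]
holder_top [(0.61, [337.0, 211.0])]
tray1_mid [(0.73, [403.0, 218.0])]
disc1_mid [(0.8, [264.0, 221.0]
[... 651 characters left out ...]
    1.33095323e+00, -2.23413531e-01]), 'qd': array([-1.18338570e-03, -4.54396001e-04, -8.81839804e-04, -1.60904056e-05,
       -1.03019329e-03,  1.39763054e-03]), 'joint_efforts': array([-7.69238468e-04, -4.02107692e+01, -2.52422923e+01,  6.94590365e-02,
        3.18217871e-02,  2.74402231e-05]), 'position': array([0.23768675, 0.46812147, 0.23869977]), 'tcp_rot': array([[-8.91663035e-01,  4.52699716e-01, -1.10962185e-05],
       [ 4.52699716e-01,  8.91663035e-01, -1.48585909e-06],
       [ 9.22143986e-06, -6.34814057e-06, -1.00000000e+00]]), 'force': array([-0.25033029, -0.18070377,  0.15160953]), 'moment': array([-0.01541974, -0.00585695,  0.00218865]), 'gripper_width': 0.08807225535240444}
```

View pics/a_side.png

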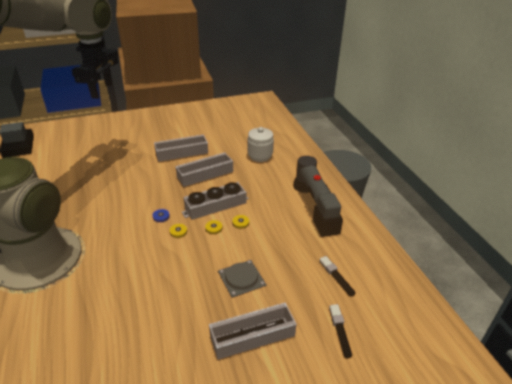

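View pics/a_top.png

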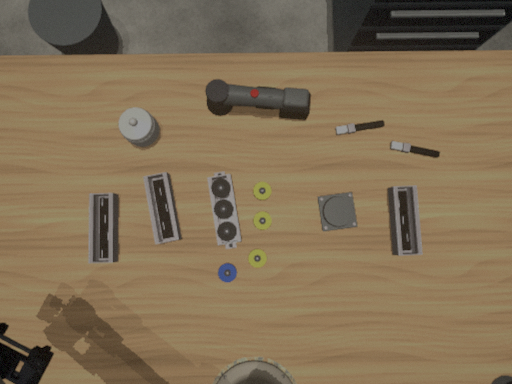

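View pics/a_wrist.png

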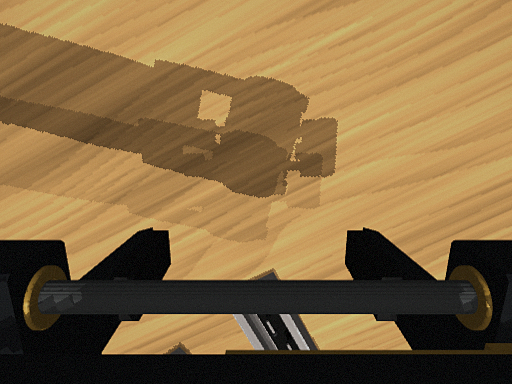

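The top view shows the base tray with three discs at (224,210), loose trays at (104,228), (162,208) and (405,221), and the holder at (337,211). There are three yellow look-alikes and one blue one below the base tray. Next I measure from the masks.

```bash
cat >> h.py <<'E'
def ray(d,px,z):
    K,T=d['intrinsics'],d['extrinsics']
    px=np.atleast_2d(np.array(px,float))
    v=np.c_[(px[:,0]-K[0,2])/K[0,0], -(px[:,1]-K[1,2])/K[1,1], -np.ones(len(px))]
    w=v@T[:3,:3].T; o=T[:3,3]
    return (o+w*((z-o[2])/w[:,2])[:,None])[:,:2]
def proj(d,P):
    K,T=d['intrinsics'],d['extrinsics']
    c=(np.atleast_2d(P)-T[:3,3])@T[:3,:3]
    return np.c_[K[0,2]+K[0,0]*c[:,0]/-c[:,2], K[1,2]-K[1,1]*c[:,1]/-c[:,2]]
def rotz(a):
    """tool down, tool y (jaw) along direction angle a in world"""
    y=np.array([np.cos(a),np.sin(a),0]); z=np.array([0,0,-1.]); x=np.cross(y,z)
    return np.c_[x,y,z]
E
python3 - <<'E'
from h import *
d=env.grab_frame('top')
for n,z in [('base_tray',.042),('tray1_mid',.048),('disc1_mid',.054),('holder_top',.018),('jar',.117),('brush1',.01)]:
    for r in env.cut_out('top',n):
        c=np.argwhere(r['pixels'])[:,::-1].astype(np.float32)
        w=ray(d,c,z).astype(np.float32)
        (cx,cy),(a,b),ang=cv2.minAreaRect(w*1000)
        rgb=d['frame'][r['pixels']].mean(0).round()
        print(n,round(r['score'],2),np.round(r['location']),len(c),'ctr',round(cx),round(cy),'size',round(a),round(b),round(ang),rgb)
E
```

```text
base_tray 0.57 [231. 202.] 824 ctr 507 72 size 204 63 9 [134. 128. 124.]
tray1_mid 0.85 [403. 221.] 2053 ctr 475 -397 size 180 78 1 [90. 83. 78.]
disc1_mid 0.76 [256. 258.] 303 ctr 383 -12 size 49 46 89 [143. 139.  76.]
disc1_mid 0.64 [227. 272.] 317 ctr 347 64 size 48 50 44 [ 78.  86. 118.]
disc1_mid 0.55 [102. 225.] 2056 ctr 465 383 size 178 75 1 [89. 83. 77.]
disc1_mid 0.51 [266. 218.] 256 ctr 479 -27 size 44 44 89 [143. 141.  76.]
disc1_mid 0.48 [263. 189.] 247 ctr 556 -27 size 44 42 44 [143. 141.  75.]
holder_top 0.81 [334. 213.] 1253 ctr 500 -230 size 94 97 7 [99. 96. 89.]
jar 0.64 [140. 121.] 1166 ctr 711 277 size 106 84 45 [131. 129. 122.]
brush1 0.84 [413. 149.] 406 ctr 669 -448 size 136 27 78 [95. 87. 78.]
brush1 0.61 [354. 124.] 347 ctr 731 -299 size 26 133 5 [97. 90. 82.]
```

```bash
cat >> h.py <<'E'
def lookpose(xy,a,z=0.26):
    R=rotz(a); p=np.array([*xy,0])-0.067*R[:,0]; p[2]=z
    return p,R
E
python3 - <<'E'
from h import *
a=np.radians(98)
for n,xy,aa in [('base',(.475,.075),a),('hold',(.495,-.23),a)]:
    p,R=lookpose(xy,aa); env.reach(p,R); d=env.grab_frame('wrist'); save('b_'+n,d['frame'])
    np.savez(n+'.npz',**d); print(env.state()['t'])
    for q in ['base_tray','disc1_mid'] if n=='base' else ['holder_top']:
        for r in env.cut_out('wrist',q):
            print(q,round(r['score'],2),np.round(r['location']),r['pixels'].sum())
E
```

```text
3.3833
base_tray 0.83 [249. 116.] 4161
disc1_mid 0.7 [194.  16.] 1289
disc1_mid 0.68 [265.   3.] 209
disc1_mid 0.67 [170.  99.] 1456
disc1_mid 0.66 [168. 169.] 1349
disc1_mid 0.64 [250.  82.] 1864
4.7
holder_top 0.67 [256. 108.] 6289
```

View pics/b_base.png

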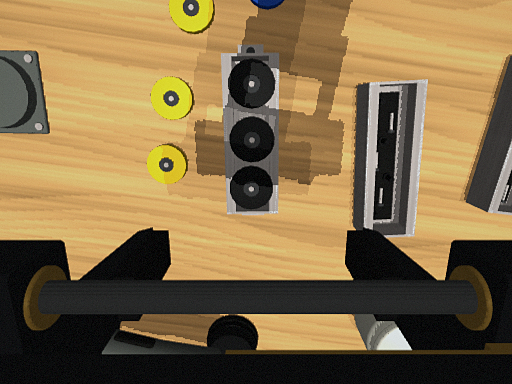

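View pics/b_hold.png

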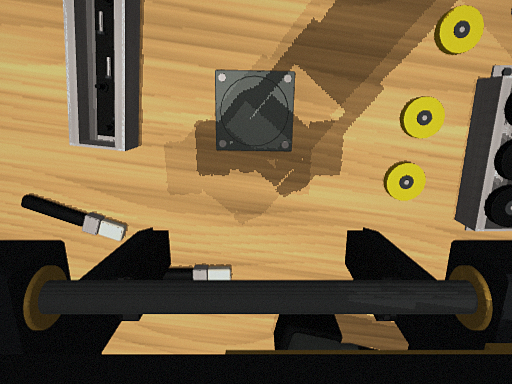

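```bash
python3 - <<'E'
from h import *
f=np.load('base.npz')['frame'][40:225,200:440]; save('c1',cv2.resize(f,None,fx=3,fy=3,interpolation=cv2.INTER_CUBIC)[:, :780])
f=np.load('hold.npz')['frame'][60:160,205:305]; save('c2',cv2.resize(f,None,fx=5,fy=5,interpolation=cv2.INTER_CUBIC))
E
```

```text
(no output)
```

View pics/c1.png

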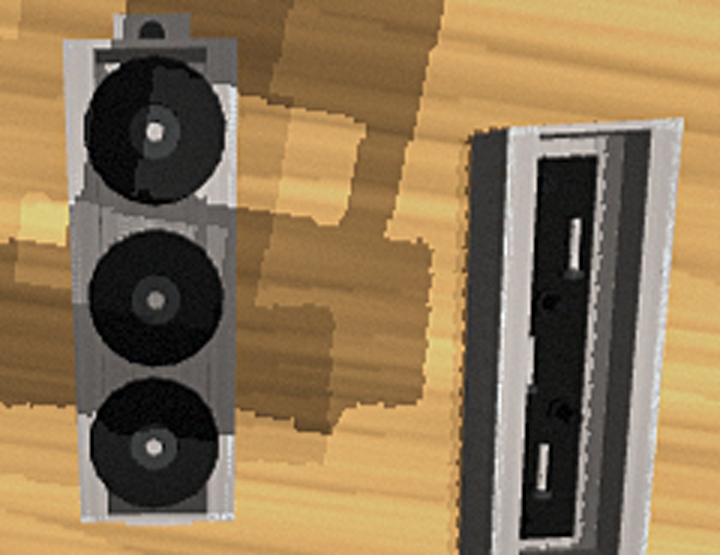

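View pics/c2.png

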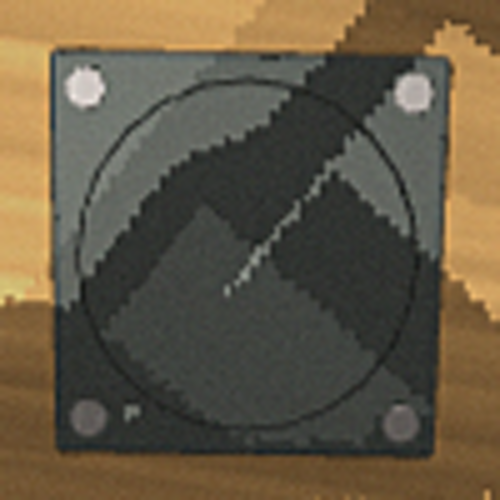

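```bash
python3 - <<'E'
from h import *
b=dict(np.load('base.npz')); o=np.array([200,40]); f=lambda p:np.array(p)/3-.33+o
print('discs',ray(b,f([(155,131),(155.5,299),(154,446)]),.054).round(4).tolist())
# ellipse extents
print('disc ext L/R',ray(b,f([(85,131),(225,131),(89,299),(222,299),(90,446),(218,446)]),.054).round(4).tolist())
print('tops/bots',ray(b,f([(155,57),(155,203),(155,231),(155,366),(154,378),(154,508)]),.054).round(4).tolist())
c=ray(b,f([(64,40),(237,38),(234,519),(82,521)]),.042); print('corners',c.round(4).tolist(),c.mean(0), np.linalg.norm(c-np.roll(c,-1,0),axis=1))
v=(c[0]+c[1]-c[2]-c[3]); print('ang',np.degrees(np.arctan2(v[1],v[0])), [np.degrees(np.arctan2(*w[::-1])) for w in (c[3]-c[0],c[2]-c[1])])
h=dict(np.load('hold.npz')); g=lambda p:np.array(p)/5-.4+[205,60]
print('holder',ray(h,g([(77,253),(417,253),(247,78),(247,428)]),.018).round(4).tolist())
print(ray(h,g([(247,253)]),.018)); s=ray(h,g([(86,87),(414,92),(400,422),(88,416)]),.006);print('screws',s.round(4),s.mean(0))
E
```

```text
discs [[0.4517, 0.0658], [0.5095, 0.0738], [0.5647, 0.0808]]
disc ext L/R [[0.4552, 0.0415], [0.4483, 0.0901], [0.5129, 0.0497], [0.5061, 0.098], [0.5681, 0.0565], [0.5612, 0.105]]
tops/bots [[0.4279, 0.0625], [0.4759, 0.0691], [0.4855, 0.0704], [0.5341, 0.077], [0.5386, 0.0772], [0.5893, 0.0841]]
corners [[0.4252, 0.0294], [0.416, 0.09], [0.5933, 0.117], [0.6028, 0.0563]] [0.50933296 0.07317066] [0.06123649 0.17933241 0.06135252 0.17955097]
ang -171.35527261101544 [np.float64(8.626276195612231), np.float64(8.663201069838305)]
holder [[0.505, -0.2724], [0.4937, -0.1927], [0.4607, -0.2379], [0.5402, -0.2269]]
[[ 0.49930605 -0.23255766]]
screws [[ 0.467  -0.2758]
 [ 0.4571 -0.1984]
 [ 0.5347 -0.189 ]
 [ 0.5442 -0.2667]] [ 0.50074651 -0.23249577]
```

```bash
cat >> h.py <<'E'
BASE=np.array([.5093,.0732]); A=np.radians(8.64); HOLD=np.array([.5000,-.2325]); J=A+np.pi/2
def st(msg=''):
    s=env.state(); print(msg,'t',round(s['t'],1),'w',round(s['gripper_width'],4),'z',round(s['position'][2],4),'F',s['force'].round(1)); return s
def disc(xy,k,off=(0,0)):
    R=rotz(J); x,y=xy; tz=.0445
    env.command_gripper(.078,20)
    env.reach([x,y,.12],R)
    env.line_to([x,y,tz],max_speed=.12)
    env.command_gripper(.03,25); s=st('gripped')
    if s['gripper_width']<.045: print('MISS'); return False
    env.line_to([x,y,.13],max_speed=.15)
    hx,hy=HOLD+off
    env.reach([hx,hy,.13],R); s=st('over holder')
    if s['gripper_width']<.045: print('LOST'); return False
    z=.018+.012*k+.0025
    env.line_to([hx,hy,z+.012],max_speed=.15)
    c=env.line_to([hx,hy,z-.0005],max_speed=.03,f_stop=4); st('down %s'%c)
    env.command_gripper(.078,20)
    env.line_to([hx,hy,z+.08],max_speed=.15)
    return True
def look(xy,a,n):
    p,R=lookpose(xy,a); env.reach(p,R); d=env.grab_frame('wrist'); save(n,d['frame']); np.savez(n+'.npz',**d); return d
E
python3 - <<'E'
from h import *
print(disc((.4517,.0658),0))
look(HOLD,J,'d_h'); st()
d=env.grab_frame('top'); save('d_t',d['frame'])
f=np.load('d_h.npz')['frame'][60:160,205:305]; save('d_c',cv2.resize(f,None,fx=5,fy=5,interpolation=cv2.INTER_CUBIC))
E
```

```text
gripped t 7.7 w 0.0484 z 0.0447 F [-0.1  0.4  3.6]
over holder t 9.6 w 0.0483 z 0.1298 F [ 0.4 -0.1 -1.5]
down True t 10.8 w 0.0483 z 0.0207 F [-0.4 -0.2  5.2]
True
 t 12.9 w 0.0779 z 0.2573 F [ 0.6 -0.5 -0.1]
```

View pics/d_c.png

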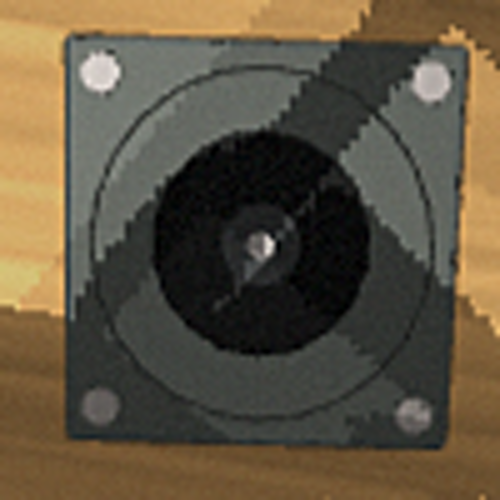

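View pics/d_t.png

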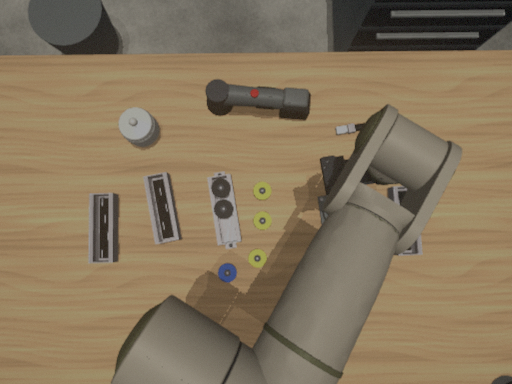

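The first disc sits centred on the holder (disc at (262,243) and seat circle at (262,242) in the crop). Next are the other two.

```bash
python3 - <<'E'
from h import *
d=dict(np.load('d_h.npz')); g=lambda p:np.array(p)/5-.4+[205,60]
print(ray(d,g([(262,243)]),.030),ray(d,g([(262,242)]),.018))
print(disc((.5097,.0738),1))
if disc((.5643,.0808),2):
    look(HOLD,J,'e_h'); st()
    d=env.grab_frame('side'); save('e_s',d['frame'])
    f=np.load('e_h.npz')['frame'][60:160,205:305]; save('e_c',cv2.resize(f,None,fx=5,fy=5,interpolation=cv2.INTER_CUBIC))
E
```

```text
[[ 0.49972885 -0.23245185]] [[ 0.49950361 -0.23248277]]
gripped t 15.8 w 0.0483 z 0.0447 F [-0.6 -0.6  2.9]
over holder t 17.6 w 0.0482 z 0.1298 F [ 0.8  0.9 -0.1]
down True t 18.8 w 0.0482 z 0.0326 F [-1.  -0.4  3.8]
True
gripped t 22.9 w 0.0477 z 0.0447 F [-0.4  0.3  1.8]
over holder t 24.8 w 0.0482 z 0.1298 F [ 0.5 -0.5 -0.5]
down True t 25.9 w 0.0481 z 0.0447 F [-0.2  1.1  4.2]
 t 27.9 w 0.0778 z 0.2572 F [-0.2 -0.   0.3]
```

View pics/e_c.png

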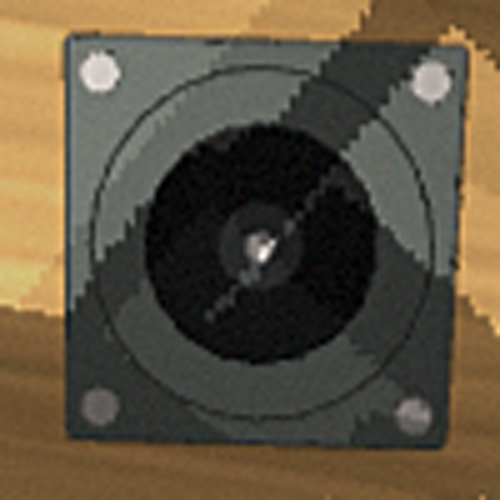

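View pics/e_s.png

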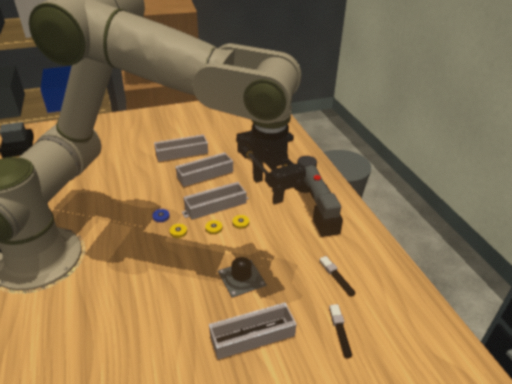

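The three discs are piled and centred. Next is the tray nearest the holder.

```bash
cat >> h.py <<'E'
def crop(n,x0,y0,x1,y1,k):
    f=np.load(n+'.npz')['frame'][y0:y1,x0:x1]; save(n+'_z',cv2.resize(f,None,fx=k,fy=k,interpolation=cv2.INTER_CUBIC))
def traypose(n,pts,k,o,z=.048):
    d=dict(np.load(n+'.npz')); c=ray(d,(np.array(pts,float)+.5)/k-.5+np.array(o),z)
    print('sides',np.linalg.norm(c-np.roll(c,-1,0),axis=1).round(4),'angs',np.degrees([np.arctan2(*w[::-1]) for w in (c[0]-c[3],c[1]-c[2])]).round(2))
    v=c[0]+c[1]-c[2]-c[3]; a=np.arctan2(v[1],v[0])
    return c.mean(0), (a+np.pi/2)%np.pi-np.pi/2
E
python3 - <<'E'
from h import *
look((.475,-.397),np.radians(92),'f1'); st()
crop('f1',180,20,320,220,3)
E
```

```text
t 28.7 w 0.0779 z 0.2601 F [-0.2 -0.5 -0.1]
```

View pics/f1_z.png

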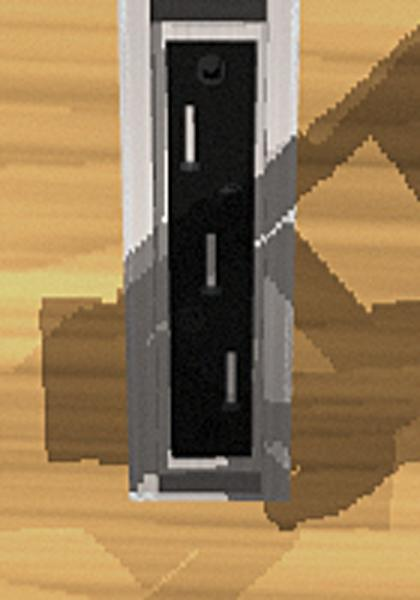

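```bash
python3 - <<'E'
from h import *
crop('f1',180,0,320,195,3)
E
```

```text
(no output)
```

View pics/f1_z.png

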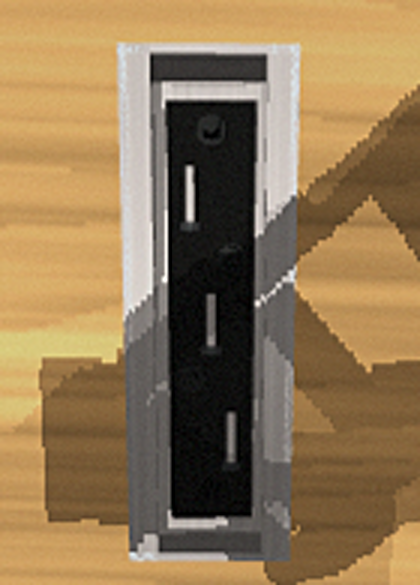

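```bash
cat >> h.py <<'E'
U=np.array([np.cos(A),np.sin(A)])
def picktray(xy,a,zl):
    R=rotz(a+np.pi/2); x,y=xy
    env.command_gripper(.088,20)
    env.reach([x,y,.12],R)
    env.line_to([x,y,.016],max_speed=.12)
    env.command_gripper(.05,40); s=st('gripped')
    print(s['position'])
    if s['gripper_width']<.058: print('MISS'); return False
    env.line_to([x,y,zl],max_speed=.12); s=st('lifted')
    return s['gripper_width']>.058
def placetray(k,shift,via,zl):
    R=rotz(J); bx,by=BASE+shift*U
    for v in via: env.line_to([*v,zl],R,max_speed=.25)
    env.line_to([bx,by,zl],R,max_speed=.2)
    s=st('over'); 
    if s['gripper_width']<.058: print('LOST'); return False
    z=.016+.036+.042*(k-1)
    env.line_to([bx,by,z+.015],max_speed=.12)
    c=env.line_to([bx,by,z-.001],max_speed=.03,f_stop=5); s=st('down %s want %.4f'%(c,z))
    if s['position'][2]>z+.003: print('HIGH'); return False
    return True
def release(zup):
    env.command_gripper(.088,20); p=env.state()['position']; env.line_to([p[0],p[1],zup],max_speed=.15)
E
python3 - <<'E'
from h import *
p,a=traypose('f1',[(117,43),(299,43),(290,560),(131,560)],3,(180,0)); print(p,np.degrees(a))
d=env.grab_frame('wrist'); print('diff',np.abs(d['frame'].astype(int)-np.load('f1.npz')['frame']).mean())
if abs(p[1]+.397)<.02 and picktray(p,a,.115):
    if placetray(1,-.04,[(.34,-.38),(.34,-.1)],.115): 
        release(.16); look(BASE,J,'g1')
        crop('g1',170,0,330,225,3)
E
```

```text
sides [0.0615 0.1799 0.0616 0.1799] angs [-178.06 -178.01]
[ 0.47435951 -0.40457081] 1.9637812124116083
diff 3.7990180121527777
gripped t 31.3 w 0.0616 z 0.0163 F [-1.2  0.5  1.9]
[ 0.47442499 -0.40463041  0.0162572 ]
lifted t 32.3 w 0.0614 z 0.1141 F [-0.1  0.4 -3.2]
over t 35.4 w 0.0616 z 0.1149 F [ 0.6 -0.8 -3.2]
down True want 0.0520 t 36.5 w 0.0615 z 0.0522 F [-1.8 -0.1  5.7]
```

View pics/g1_z.png

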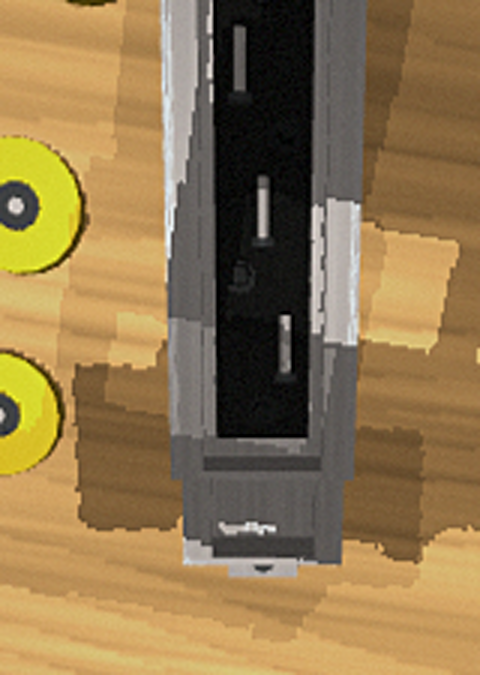

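Tray 1 is seated about 4 cm out, towards the robot. Next I look at the middle tray.

```bash
python3 - <<'E'
from h import *
d=env.grab_frame('top'); save('i_t',d['frame'])
p=ray(d,[(162,208)],.048)[0]; print(p)
look(p,np.radians(98),'i1'); st()
crop('i1',180,0,330,225,2.6)
E
```

```text
[0.51187249 0.23407439]
 t 39.4 w 0.088 z 0.2599 F [ 0.9  0.2 -1.1]
```

View pics/i1_z.png

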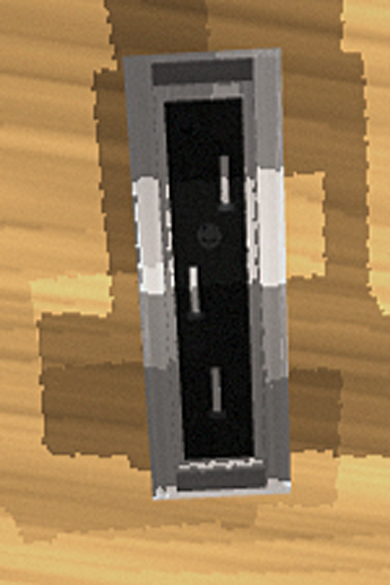

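View pics/i_t.png

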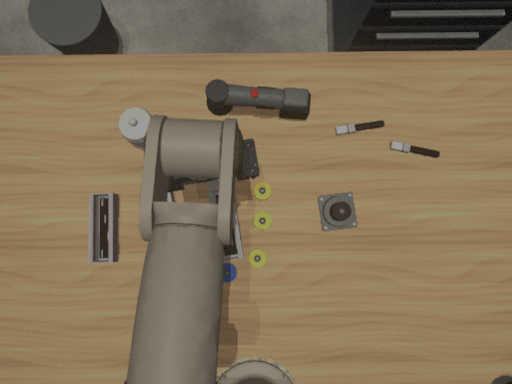

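```bash
python3 - <<'E'
from h import *
p,a=traypose('i1',[(125,57),(281,49),(290,492),(153,500)],2.6,(180,0)); print(p,np.degrees(a))
if picktray(p,a,.135):
    if placetray(2,0,[],.135): 
        release(.2)
        look((.465,.383),np.radians(91),'k1'); st(); crop('k1',180,0,330,225,2.6)
        d=env.grab_frame('side'); save('k_s',d['frame'])
E
```

```text
sides [0.0612 0.179  0.0616 0.1799] angs [-169.41 -169.29]
[0.51510775 0.23761948] 10.650520581350634
gripped t 41.8 w 0.0614 z 0.0162 F [-1.1  0.3  2.4]
[0.51520734 0.23764596 0.01624805]
lifted t 42.9 w 0.0616 z 0.1342 F [-0.2  0.1 -2.4]
over t 43.9 w 0.062 z 0.1349 F [-0.5  0.5 -2.1]
down True want 0.0940 t 44.8 w 0.0619 z 0.0942 F [-1.6 -0.1  4.7]
 t 47.5 w 0.0882 z 0.2597 F [ 0.1 -0.7  0.5]
```

View pics/k1_z.png

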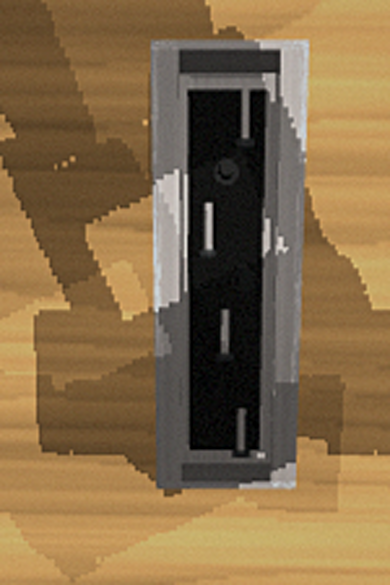

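View pics/k_s.png

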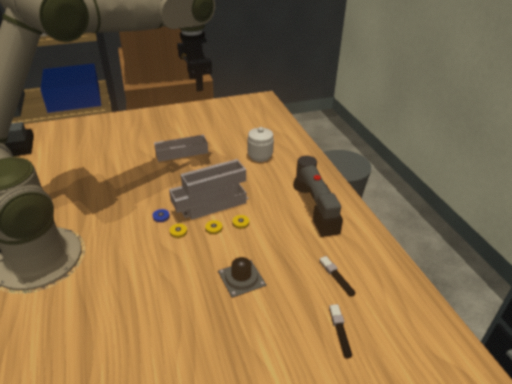

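Tray 2 is in line with the base. Now the last tray, with corners at (151,41), (308,41), (295,487) and (159,487) in the crop.

```bash
python3 - <<'E'
from h import *
p,a=traypose('k1',[(151,41),(308,41),(295,487),(159,487)],2.6,(180,0)); print(p,np.degrees(a))
if picktray(p,a,.18):
    if placetray(3,-.04,[],.18): 
        release(.25)
        p,R=lookpose(BASE,J,.33); env.reach(p,R); d=env.grab_frame('wrist'); save('m1',d['frame']); np.savez('m1.npz',**d); st()
        env.reach([.3,.42,.3],R)
        for c in ('side','top'):
            d=env.grab_frame(c); save('m_'+c,d['frame']); np.savez('m_%s.npz'%c,**d)
        st()
        f=np.load('m_side.npz')['frame'][140:310,150:290]; save('m_sz',cv2.resize(f,None,fx=3.4,fy=3.4,interpolation=cv2.INTER_CUBIC))
E
```

```text
sides [0.0612 0.1793 0.0608 0.1793] angs [-178.85 -178.98]
[0.46496004 0.39259313] 1.0856298216129991
gripped t 49.9 w 0.0619 z 0.0162 F [-0.2 -0.6  2. ]
[0.46504232 0.39265306 0.01624304]
lifted t 51.4 w 0.0618 z 0.1792 F [-0.3  0.8 -2.2]
over t 53.2 w 0.062 z 0.18 F [ 0.4  0.3 -2.5]
down True want 0.1360 t 54.1 w 0.0617 z 0.1362 F [-1.3  0.5  4.5]
 t 56.2 w 0.0877 z 0.3284 F [ 0.1 -0.9  0.2]
 t 57.9 w 0.088 z 0.2999 F [ 1.2 -0.3  0.2]
```

View pics/m1.png

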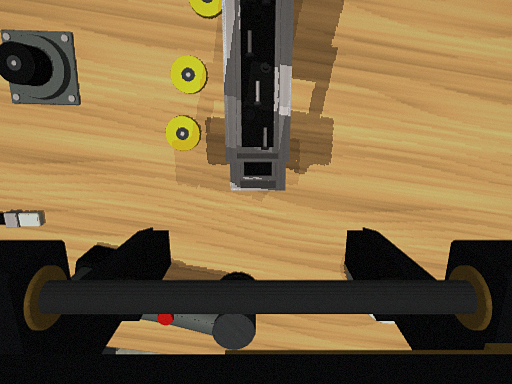

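View pics/m_sz.png

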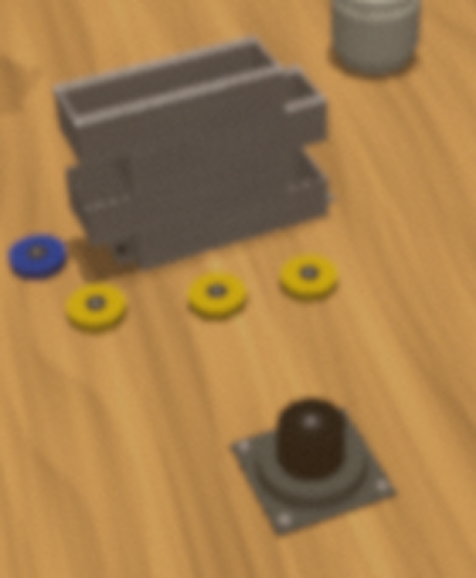

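View pics/m_top.png

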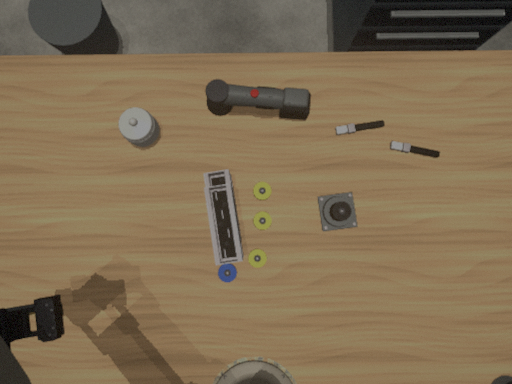

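The stack alternates and everything else is in place. I overlay the expected tray outlines on the pictures to check the numbers.

```bash
python3 - <<'E'
from h import *
V=np.array([-U[1],U[0]])
for c,(x0,y0,x1,y1) in {'m_top':(185,155,265,275),'m_side':(155,135,265,235)}.items():
    d=dict(np.load(c+'.npz')); k=5
    im=cv2.resize(d['frame'][y0:y1,x0:x1],None,fx=k,fy=k,interpolation=cv2.INTER_CUBIC)
    for s,z,col in [(0,.042,(255,0,0)),(-.04,.084,(0,255,0)),(0,.126,(0,255,255)),(-.04,.168,(255,255,0))]:
        P=[[*(BASE+(s+i*.09)*U+j*.031*V),z] for i,j in((1,1),(1,-1),(-1,-1),(-1,1))]
        q=((proj(d,P)-[x0,y0]+.5)*k-.5).round().astype(np.int32)
        cv2.polylines(im,[q],True,col,1)
    save('n_'+c,im)
E
```

```text
(no output)
```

View pics/n_m_top.png

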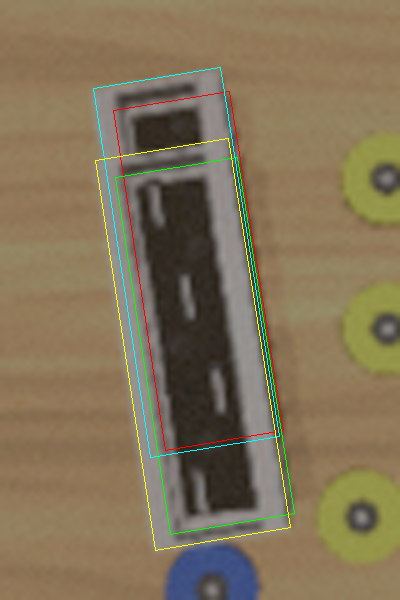

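View pics/n_m_side.png

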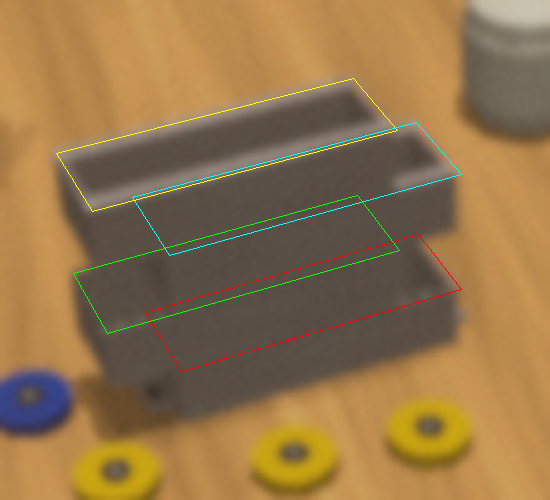

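The outlines agree with both views to within about 2 mm, so I hand the job in.

```bash
python3 - <<'E'
from h import *
env.close_job()
E
```

```text
the job is handed in; nothing more can be done
```

The job is done and handed in at about 58 s, with no verdict reported back. All three discs and all three loose trays present (there was no fourth) are where you asked.

- **Discs:** they are piled flat on the grey holder. I measured the first at under 1 mm from the holder's centre. The full pile looked centred in the pictures taken afterwards.
- **Trays:** all three are stacked lengthways on the bottom tray, at shifts of −4 cm (towards the robot), 0 and −4 cm. Each one touched down within 0.3 mm of the height expected for a properly seated tray.
- **Last checks:** the expected tray outlines matched the final top and side pictures to about 2 mm, which is within the calibration tolerance. The polisher, jar, brushes and the blue and yellow look-alikes had not moved. The arm was clear of everything at hand-in.
- **Mishaps:** no check failed, nothing was dropped, and I saw no tray knocked aside.

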